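Screw the tall jar's lid shut

TASK

Two square white storage jars have been left with their wooden screw lids partly undone. Screw the tall jar's lid fully shut, clockwise up to its stop. Leave the short jar's lid as it is: that jar is still in use. The jars stand fast on suction feet.

Things in the scene. Friction and masses are not known exactly. Their poses are not given: they have to be found in the camera images.
- tall_grip (a point): Tall jar: white stoneware, 92 mm square, 105 mm high to its shoulder. Its round wooden lid (76 mm across) has a raised straight grip bar across its middle, 56 mm long, 14 mm wide, 24 mm high. This point is the middle of the bar, on the turning axis, 136 mm above the worktop; bar top 11 mm above it, lid's flat top 12 mm below. x along the bar, z up; it turns with the lid.
- tall_lid (a joint): turn of the tall jar's captive lid, rad: 0 = screwed shut against its stop, grows counter-clockwise from above, 1.4 = fully unscrewed stop. The lid turns in place on an upright axis without rising, with light friction (about 0.04 N m), and stays where it is left. When it is shut the bar stands parallel to two sides of the square jar and the dark dot on the lid's rim meets the dark dot on the jar's shoulder.
- short_grip (a point): Short jar, to be left alone: same kind of jar and the same lid and bar, but only 55 mm high to its shoulder (92 mm square, held by a suction foot). This point is the middle of its grip bar, on the turning axis, 86 mm above the worktop; x along the bar, z up.
- short_lid (a joint): turn of the short jar's captive lid, rad: 0 = screwed shut against its stop, grows counter-clockwise from above, 1.4 = fully unscrewed stop. The lid turns in place on an upright axis without rising, with light friction (about 0.04 N m), and stays where it is left. To be left as found.
There are look-alikes about, which are no part of the job. Leave any yellow look-alike of the part that bears short_grip alone.

How it is judged:
By the outcome, as a careful person would: the job done as asked, in the order asked, and still so for the second after the job is handed in, with the robot touching nothing.
It also fails if it takes over 32 s, if anything falls off the work surface, if the arm or the gripper's body presses on something with over 40 N, if the wrist force passes 120 N, or if a joint passes its speed limit or range.

ROBOT

A 7-joint arm with a two-finger parallel gripper is mounted at the origin on a cart in front of the work surface, level with it; the furniture and walls round the work are solid. World frame = base frame: x ahead of the robot, y to its left, z up, the work surface at z = 0. Lengths are in m, angles in rad, forces in N, time in s.
With the tool pointing down it reaches from about 0.425 to 1.025 m from the base axis. Payload 9.4 kg.
Tool frame: the origin (TCP) lies at the centre of the arm's flange, where the gripper is bolted on; the fingertips stand 173 mm ahead of it and the grasp point (between the pads) lies 155 mm ahead of it; y points along the fingers, x is the direction in which the jaws open and shut, and the axes are right-handed (so a half turn about y gives the same grasp; the last joint's range is limited). The gripper opens to 85 mm and grips with 20 to 120 N. Pads are 22 mm wide; open, the fingers measure 114 mm over their backs; the gripper's body (76 mm by 85 mm) begins 54 mm behind the grasp point. The pads swing forward as they close: fully open they stand 13 mm farther back than shut.
Start: joints at [1.057, 0.599, -0.003, 1.599, 0.002, 0.943, -0.08], TCP at [0.307, -0.657, 0.405] pointing down, gripper open.
Joint ranges: [-2.57, 2.57], [-0.35, 1.97], [-1.29, 1.29], [0.11, 2.56], [-1.05, 4.19], [0.11, 1.86], [-2.63, 2.63]. Speed limits (rad/s): [2.22, 2.22, 3.01, 3.01, 3.14, 3.14, 3.14].

INTERFACE

Orientations are given as a unit quaternion [w, x, y, z].
In Python, from bench import state, grab_frame, camera_model, r gives the robot as it stands.
- The arm moves only by the tool move_arm, never from a script. Its argument "motion" is a list of rows, each an object with "xyz": the shift along the tool's x, y, z in units of 0.06 m (1.0 is 0.06 m), a list of three; "angular": the turn, a rotation vector about the tool's x, y, z in units of 0.12 rad (1.0 is 0.12 rad), a list of three. A call has 1 to 12 rows; each row shifts and turns the commanded pose from where the row before left it, along the tool's axes as they then stand; what a row does not reach is not made up. A row lasts 1/8 s, in which the tool goes at most 62.5 mm and 10.7 degrees, less where a joint would pass 70% of its speed; a pose out of reach is approached as far as the arm can. A call with a number of a shift or a turn outside -1 to 1 is refused whole. A call with a gripper value outside its range is refused whole. "fingers" is the closure, from 0 (fully open) to 1 (shut), set as the call begins (left out, the last holds). The fingers move at their own pace and stop on an object; the grip force is fixed at half the most. Time passes only in rows, so rows that do not move let the fingers close. It gives the time, the measured TCP pose, the force and the opening at its end, in the units of the state.
- state(): the state, without advancing time (a new reading comes with each control period).
- grab_frame(name): name is "scene" or "side" or "wrist"; returns (picture, depth): 384x512x3 uint8, red, green, blue; 384x512 float32, m along the optical axis (not along the pixel's ray), 0 where there is no reading.
- camera_model(name): a dict with "K" (3x3 intrinsics, pixels), "cam_to_world" (4x4, takes a point from camera to world coordinates). Camera axes: x right, y up, looking along -z (the intrinsics and any distortion apply to the point x, -y, -z); pixel columns grow to the right and rows downward; lengths in m; the calibration is good to about 2 mm. A picture is of the moment at which its call begins: read the wrist's pose just before it. camera_model takes no time and is no camera call; for the wrist camera it gives the pose at the moment of the call.
- r.hand_in(): hands the job in, once; it reports no verdict.
The state is a dict: "time": time; "joint_pos": joint angles; "joint_velocities": joint speeds; "joint_torque": joint torques, N m; "tcp_pos": TCP position; "eef_rot": TCP orientation; "contact_force": force on the tool from outside, world axes, zero at the start; "ft_torque": the same for the moment, N m; "finger_gap": finger opening in m.
Only numpy, scipy, OpenCV 4.12 (cv2) and the standard library are available. Lean on these libraries where they do the work, as an engineer would, in place of code of your own. Each camera call takes 0.05 s, during which the arm holds its last target.

## Working session

There is one attempt and no reset: what is moved stays moved. The work goes in short steps, Python scripts to look and compute and a tool call to move; the robot and the scene stay as the last step left them, time stands still between calls to the robot, and variables do not carry over. Pictures are saved under pics/ and viewed, and the job is handed in when it is done.

Besides the shell and the picture viewer there is one more tool, called after "Emit:" by a JSON object that holds its "op" and its "data". move_arm: Moves the arm, as the interface text tells. Shifts and turns lie within -1 to 1; 1 stands for 0.06 m of shift or 0.12 rad of turn. Its arguments: {"type":"object","properties":{"motion":{"type":"array"},"fingers":{"type":"number"}},"required":["motion"]}

```bash
mkdir -p pics; ls
cat > h.py <<'E'
import numpy as np, cv2
from bench import state, grab_frame, camera_model, r
E
python3 - <<'E'
from h import *
s=state(); print(s)
for n in ["scene","side"]:
    m=camera_model(n); p,d=grab_frame(n)
    cv2.imwrite(f"pics/{n}0.png",cv2.cvtColor(p,cv2.COLOR_RGB2BGR)); np.save(f"pics/{n}0_d.npy",d)
    print(n,m)
print(state()['time'])
E
```

```text
pics
{'time': 0.0, 'joint_pos': array([ 1.05731837,  0.60013489, -0.00252453,  1.60013119,  0.00175496,
        0.94289413, -0.07980914]), 'joint_velocities': array([-6.95894763e-04, -7.14928132e-04,  1.41972037e-03, -3.73241886e-04,
       -9.31136899e-04,  2.01230541e-04,  8.90867970e-05]), 'joint_torque': array([-6.79048862e-04, -7.76449156e+01,  1.56522196e+00, -2.58018082e+01,
        1.24250530e-02,  8.93393444e-03, -5.86240867e-05]), 'tcp_pos': array([ 0.30660942, -0.6567525 ,  0.40380948]), 'eef_rot': array([ 0.59671499, -0.59619237,  0.38028082, -0.37930512]), 'contact_force': array([ 0.25930998, -0.40636726, -0.35143015]), 'ft_torque': array([-0.00851779, -0.0394413 ,  0.04528358]), 'finger_gap': 0.08538614547169467}
scene {'K': array([[350.14428564,   0.        , 260.41995006],
       [  0.        , 350.14428564, 192.13774555],
       [  0.        ,   0.        ,   1.        ]]), 'cam_to_world': array([[-0.50564505,  0.53863447, -0.67394064, -0.37376373],
       [-0.86244211, -0.33616063,  0.37840407,  0.68836453],
       [-0.02273083,  0.77257294,  0.634519  ,  0.89061564],
       [ 0.        ,  0.        ,  0.        ,  1.        ]])}
side {'K': array([[456.21051909,   0.        , 257.01085463],
       [  0.        , 456.21051909, 194.10486248],
       [  0.        ,   0.        ,   1.        ]]), 'cam_to_world': array([[-0.8506496 ,  0.28720842, -0.44034824, -0.15793501],
       [-0.52541967, -0.49334984,  0.69321   ,  1.14201374],
       [-0.01814999,  0.82104644,  0.57057279,  0.8885348 ],
       [ 0.        ,  0.        ,  0.        ,  1.        ]])}
0.1
```

View pics/scene0.png

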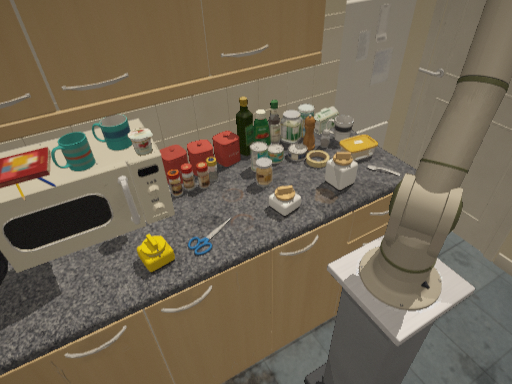

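View pics/side0.png

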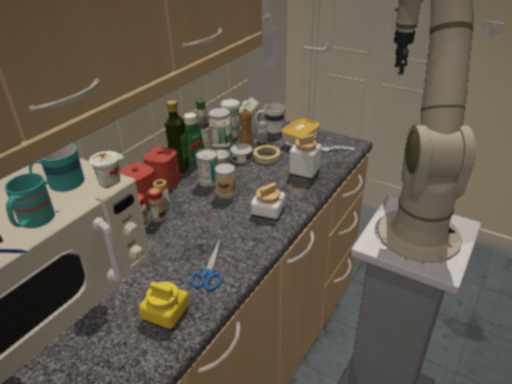

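The scene view shows three similar jars: the tall white jar at (341,172), the short white one at (285,200), and a yellow look-alike at (155,252). The tall white one fits the target, since it stands about twice as high as the others. I'll enlarge it to confirm.

Run:
```python
from h import *
a=cv2.imread("pics/scene0.png"); b=cv2.imread("pics/side0.png")
c1=cv2.resize(a[140:200,310:370],(400,400),interpolation=cv2.INTER_CUBIC)
c2=cv2.resize(b[125:185,275:335],(400,400),interpolation=cv2.INTER_CUBIC)
cv2.imwrite("pics/crop0.png",np.hstack([c1,c2]))
for n,px in [("scene",[(342,157),(343,152),(335,163),(342,175),(285,191),(285,205)]),("side",[(304,143),(305,150),(305,162)])]:
    m=camera_model(n);d=np.load(f"pics/{n}0_d.npy");K=m["K"];T=m["cam_to_world"]
    for u,v in px:
        z=d[v,u]; p=np.array([(u-K[0,2])/K[0,0]*z,-(v-K[1,2])/K[1,1]*z,-z,1])
        print(n,u,v,(T@p)[:3].round(4))
```

```text
scene 342 157 [ 0.4494 -0.1387  0.1321]
scene 343 152 [ 0.4598 -0.1505  0.1451]
scene 335 163 [ 0.4525 -0.1095  0.113 ]
scene 342 175 [ 0.4057 -0.1089  0.0851]
scene 285 191 [0.442  0.1276 0.0832]
scene 285 205 [0.4031 0.1527 0.0562]
side 304 143 [ 0.4546 -0.1352  0.1239]
side 305 150 [ 0.4401 -0.1156  0.1097]
side 305 162 [ 0.4331 -0.1054  0.0687]
```

View pics/crop0.png

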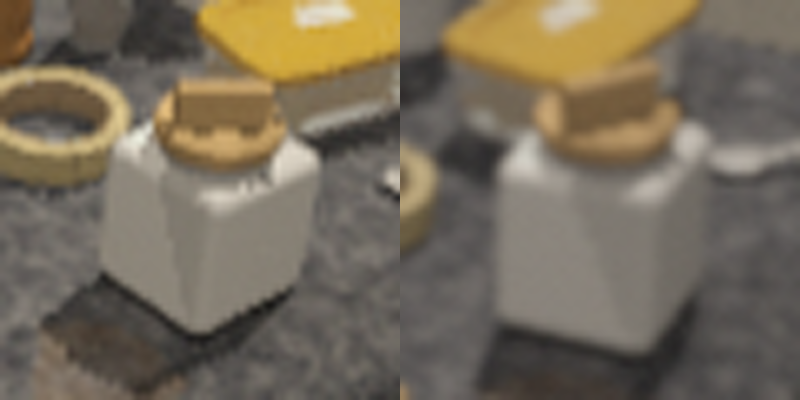

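The crop confirms it: a tall white jar with a wooden lid and bar, lid top at about z 0.12 and bar top at about 0.147. Next I'll fit positions and yaw from the point clouds.

```bash
cat >> h.py <<'E'
def cloud(d,m,box=None):
    K=m["K"];T=m["cam_to_world"]
    v,u=np.mgrid[0:d.shape[0],0:d.shape[1]]
    P=np.stack([(u-K[0,2])/K[0,0]*d,-(v-K[1,2])/K[1,1]*d,-d],-1)@T[:3,:3].T+T[:3,3]
    P[d<=0]=np.nan
    return P
def proj(p,m):
    T=np.linalg.inv(m["cam_to_world"]); q=T[:3,:3]@np.asarray(p)+T[:3,3]; K=m["K"]
    return K[0,0]*q[0]/-q[2]+K[0,2], K[1,1]*-q[1]/-q[2]+K[1,2]
E
python3 - <<'E'
from h import *
for n in ["scene","side"]:
    m=camera_model(n);P=cloud(np.load(f"pics/{n}0_d.npy"),m).reshape(-1,3)
    for nm,c,zt,zb in [("tall",(.46,-.14),.147,.02),("short",(.45,.13),.097,.015)]:
        s=P[(np.hypot(P[:,0]-c[0],P[:,1]-c[1])<.09)]
        b=s[(s[:,2]>zt-.018)&(s[:,2]<zt+.005)]
        body=s[(s[:,2]>zb)&(s[:,2]<zt-.055)]
        top=s[(s[:,2]>zt-.03)&(s[:,2]<zt-.018)]
        print(n,nm,len(b),"bar rect",cv2.minAreaRect(b[:,:2].astype(np.float32)),"lid mean",top.mean(0).round(4), "lid rng",top.min(0).round(3),top.max(0).round(3))
        R=cv2.minAreaRect(body[:,:2].astype(np.float32)); print("  body",len(body),R)
E
```

```text
scene tall 87 bar rect ((0.45223066210746765, -0.14466150104999542), (0.052846942096948624, 0.03250857815146446), 35.71184539794922) lid mean [ 0.4424 -0.1369  0.1224] lid rng [ 0.417 -0.185  0.117] [ 0.492 -0.109  0.128]
  body 460 ((0.4317505359649658, -0.12718819081783295), (0.12149884551763535, 0.06640700250864029), 48.18231201171875)
scene short 88 bar rect ((0.44755879044532776, 0.12627069652080536), (0.05597184970974922, 0.01759750209748745), 69.80579376220703) lid mean [0.4351 0.1321 0.0727] lid rng [0.408 0.09  0.067] [0.483 0.165 0.078]
  body 170 ((0.4194682538509369, 0.14268268644809723), (0.11628305166959763, 0.05988173931837082), 57.49003601074219)
side tall 86 bar rect ((0.45264825224876404, -0.1454942524433136), (0.05431123450398445, 0.020379217341542244), 61.363746643066406) lid mean [ 0.4439 -0.1351  0.1227] lid rng [ 0.413 -0.178  0.117] [ 0.488 -0.108  0.129]
  body 551 ((0.4293234944343567, -0.12422145903110504), (0.1209658682346344, 0.06627622991800308), 46.21120834350586)
side short 103 bar rect ((0.44545331597328186, 0.12713856995105743), (0.055014077574014664, 0.017434215173125267), 66.22279357910156) lid mean [0.4377 0.1356 0.0726] lid rng [0.408 0.089 0.067] [0.482 0.167 0.079]
  body 229 ((0.4201001524925232, 0.14471325278282166), (0.11990651488304138, 0.06165529042482376), 54.87165069580078)
```

```bash
cat >> h.py <<'E'
from scipy.spatial.transform import Rotation as Rot
def toolR():
    w,x,y,z=state()['eef_rot']; return Rot.from_quat([x,y,z,w])
def units(target):  # shift in tool units (0.06 m)
    return toolR().inv().apply(np.asarray(target)-state()['tcp_pos'])/0.06
E
python3 - <<'E'
from h import *
print(toolR().as_matrix().round(3))
m=camera_model("wrist");print(m["K"].round(1))
T=m["cam_to_world"]; R=toolR(); print("cam pos in tool",R.inv().apply(T[:3,3]-state()['tcp_pos']).round(3)); print((R.inv().as_matrix()@T[:3,:3]).round(3))
print(units([.455,-.145,.40]).round(2), state()['time'])
E
```

```text
[[ 0.423 -0.001  0.906]
 [-0.906  0.001  0.423]
 [-0.001 -1.    -0.   ]]
[[264.7   0.  251.6]
 [  0.  264.7 194.5]
 [  0.    0.    1. ]]
cam pos in tool [0.001 0.031 0.085]
[[ 1.     0.     0.001]
 [ 0.     0.323 -0.946]
 [-0.001  0.946  0.323]]
[-6.68  0.07  5.85] 0.1
```

Emit:
{"op": "move_arm", "data": {"motion": [{"xyz":[-0.67,0,0.585],"angular":[0,0,0]},{"xyz":[-0.67,0,0.585],"angular":[0,0,0]},{"xyz":[-0.67,0,0.585],"angular":[0,0,0]},{"xyz":[-0.67,0,0.585],"angular":[0,0,0]},{"xyz":[-0.67,0,0.585],"angular":[0,0,0]},{"xyz":[-0.67,0,0.585],"angular":[0,0,0]},{"xyz":[-0.67,0,0.585],"angular":[0,0,0]},{"xyz":[-0.67,0,0.585],"angular":[0,0,0]},{"xyz":[-0.67,0,0.585],"angular":[0,0,0]},{"xyz":[-0.67,0,0.585],"angular":[0,0,0]},{"xyz":[0,0,0],"angular":[0,0,0]},{"xyz":[0,0,0],"angular":[0,0,0]}]}}

```text
time: 1.6
tcp_pos: [0.4545, -0.1444, 0.4045]
eef_rot: [-0.596, 0.597, -0.38, 0.38]
contact_force: [0.2, -0.5, -0.5]
finger_gap: 0.085
```

Run:
```python
from h import *
s=state(); print(s['time'],s['tcp_pos'],s['joint_pos'].round(3),s['joint_velocities'].round(3))
m=camera_model("wrist"); p,d=grab_frame("wrist"); np.save("pics/w1_d.npy",d); np.save("pics/w1_T.npy",m["cam_to_world"])
a=cv2.cvtColor(p,cv2.COLOR_RGB2BGR); cv2.imwrite("pics/w1.png",a)
u,v=proj([.455,-.145,.14],m); print(u,v); print(m["cam_to_world"].round(3))
print(units([.455,-.145,.40]).round(2), toolR().as_matrix().round(3))
```

```text
1.6 [ 0.45450647 -0.14443919  0.40454084] [ 0.247  0.306 -0.074  2.15   0.036  0.687 -0.986] [ 0.029  0.001  0.012 -0.     0.001 -0.    -0.001]
251.84503997792768 199.59190737927557
[[ 0.423  0.857  0.294  0.532]
 [-0.906  0.4    0.137 -0.109]
 [-0.    -0.324  0.946  0.374]
 [ 0.     0.     0.     1.   ]]
[0.   0.08 0.01] [[ 0.422 -0.001  0.907]
 [-0.907 -0.     0.422]
 [ 0.    -1.    -0.001]]
```

View pics/w1.png

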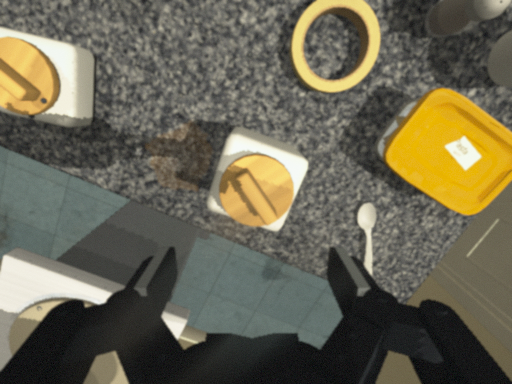

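The wrist view has the tall jar at (257,185), with its bar running from about (240,172) to (275,215). The short jar is at the upper left, (30,80), and out of the way. I'll measure in an enlarged crop.

Run:
```python
from h import *
a=cv2.imread("pics/w1.png")
cv2.imwrite("pics/w1c.png",cv2.resize(a[120:240,190:330],(700,600),interpolation=cv2.INTER_CUBIC))
cv2.imwrite("pics/w1s.png",cv2.resize(a[20:135,0:115],(600,600),interpolation=cv2.INTER_CUBIC))
m=dict(K=camera_model("wrist")["K"],cam_to_world=np.load("pics/w1_T.npy"))
P=cloud(np.load("pics/w1_d.npy"),m).reshape(-1,3)
s=P[np.hypot(P[:,0]-.455,P[:,1]+.145)<.075]
for lo,hi,n in [(.139,.155,"bartop"),(.115,.132,"lid"),(.09,.109,"shoulder"),(.03,.155,"all")]:
    q=s[(s[:,2]>lo)&(s[:,2]<hi)]; R=cv2.minAreaRect(q[:,:2].astype(np.float32)); print(n,len(q),q.mean(0).round(4),R)
print(np.percentile(s[:,2],[1,20,50,80,95,99]).round(4))
```

```text
bartop 908 [ 0.4601 -0.1466  0.1462] ((0.45873895287513733, -0.14746910333633423), (0.055089399218559265, 0.014332279562950134), 58.39299392700195)
lid 3286 [ 0.4627 -0.1458  0.1238] ((0.4591946303844452, -0.1473172903060913), (0.07349493354558945, 0.07455193251371384), 50.26953125)
shoulder 2481 [ 0.4751 -0.1389  0.1025] ((0.459736168384552, -0.14780554175376892), (0.08944026380777359, 0.09220274537801743), 5.071885585784912)
all 7109 [ 0.4688 -0.1432  0.1164] ((0.4597826898097992, -0.1478206217288971), (0.08946036547422409, 0.09223328530788422), 5.14793586730957)
[-0.0007  0.1413  0.3009  0.316   0.3224  0.3267]
```

View pics/w1c.png

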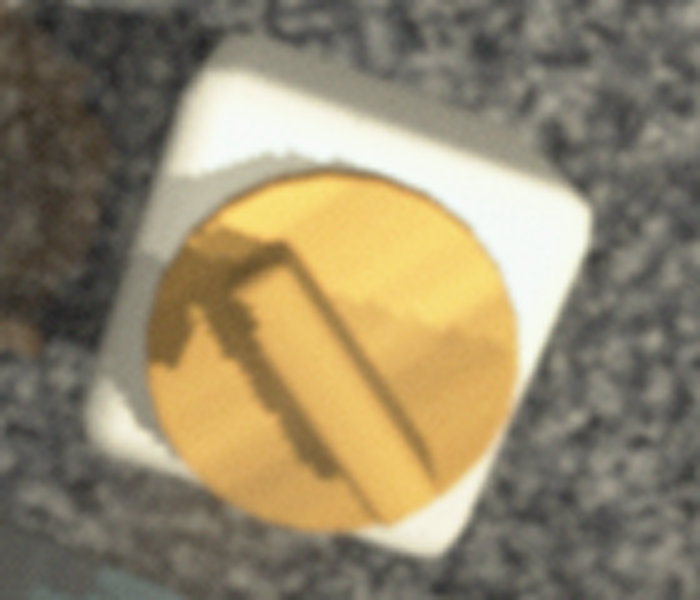

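View pics/w1s.png

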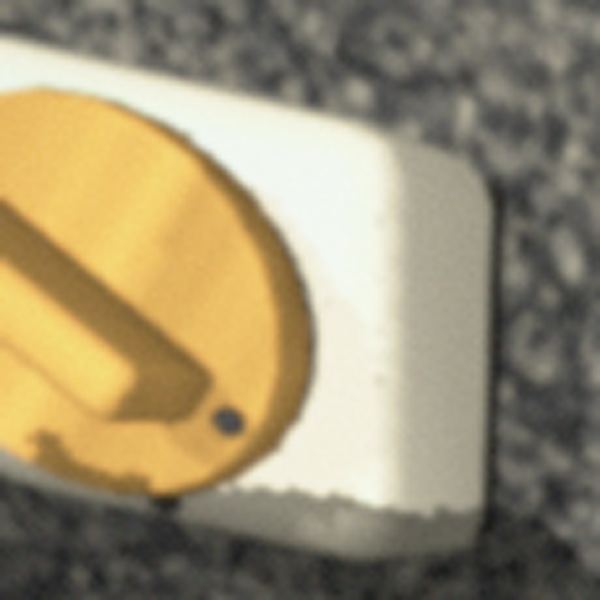

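Measured: the bar centre is at about (0.4593, -0.1475). The bar points at 58.4° and the jar sides at 5.1°, so the lid is open about 53° (0.93 rad). I'll turn the jaws square to the bar with a turn of -0.583 rad about tool y, then descend part way and check.

Emit:
{"op": "move_arm", "data": {"motion": [{"xyz":[0.08,0,0.05],"angular":[0,0,0]},{"xyz":[0,0.2,0],"angular":[0,-0.972,0]},{"xyz":[0,0.2,0],"angular":[0,-0.972,0]},{"xyz":[0,0.2,0],"angular":[0,-0.972,0]},{"xyz":[0,0.2,0],"angular":[0,-0.972,0]},{"xyz":[0,0.2,0],"angular":[0,-0.972,0]},{"xyz":[0,0,0],"angular":[0,0,0]},{"xyz":[0,0,0],"angular":[0,0,0]}]}}

```text
time: 2.65
tcp_pos: [0.4595, -0.148, 0.3449]
eef_rot: [-0.68, 0.68, -0.194, 0.194]
contact_force: [-0.3, 0.5, 0.1]
finger_gap: 0.0855
```

Run:
```python
from h import *
s=state(); print(s['time'],s['tcp_pos'],s['joint_pos'].round(3),s['contact_force'].round(2))
m=camera_model("wrist"); p,d=grab_frame("wrist")
a=cv2.cvtColor(p,cv2.COLOR_RGB2BGR); cv2.imwrite("pics/w2.png",a)
P=cloud(d,m).reshape(-1,3)
s_=P[np.hypot(P[:,0]-.459,P[:,1]+.1475)<.07]
for lo,hi,n in [(.139,.155,"bartop"),(.115,.132,"lid"),(.03,.155,"all")]:
    q=s_[(s_[:,2]>lo)&(s_[:,2]<hi)]; R=cv2.minAreaRect(q[:,:2].astype(np.float32)); print(n,len(q),q.mean(0).round(4),R)
R=toolR().as_matrix(); print(R.round(3),"x yaw",np.degrees(np.arctan2(R[1,0],R[0,0])))
print(units([.4593,-.1475,.301]).round(3))
```

```text
2.65 [ 0.45951424 -0.14802336  0.3449025 ] [ 0.353  0.41  -0.213  2.193  0.162  0.552 -0.536] [-0.28  0.48  0.05]
bartop 1430 [ 0.4601 -0.1452  0.1463] ((0.4584854245185852, -0.1474698781967163), (0.05570657551288605, 0.013981739990413189), 57.53927993774414)
lid 5333 [ 0.4611 -0.1437  0.1237] ((0.4586756229400635, -0.14680731296539307), (0.07403901219367981, 0.074676014482975), 57.3099365234375)
all 11029 [ 0.4652 -0.1366  0.1164] ((0.4594859480857849, -0.14651785790920258), (0.08942153304815292, 0.08969824016094208), 5.00586462020874)
[[ 0.851  0.     0.526]
 [-0.526 -0.     0.851]
 [ 0.001 -1.     0.   ]] x yaw -31.73334700091798
[-0.006  0.734  0.002]
```

View pics/w2.png

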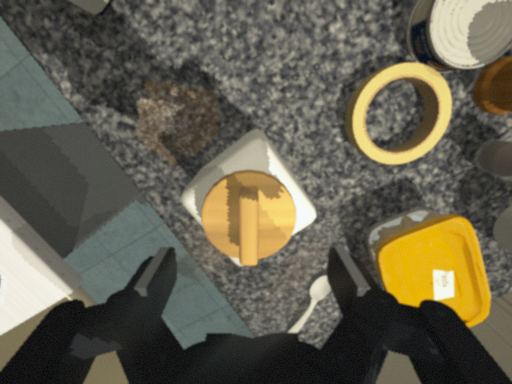

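The bar stands upright in the picture at (249,225), midway between the fingers. It's aligned with the jaws, so I'll descend and then close.

Emit:
{"op": "move_arm", "data": {"motion": [{"xyz":[0,0.25,0],"angular":[0,0,0]},{"xyz":[0,0.25,0],"angular":[0,0,0]},{"xyz":[0,0.23,0],"angular":[0,0,0]},{"xyz":[0,0,0],"angular":[0,0,0]},{"xyz":[0,0,0],"angular":[0,0,0]}]}}

```text
time: 3.32
tcp_pos: [0.4596, -0.1473, 0.3012]
eef_rot: [-0.68, 0.68, -0.192, 0.192]
contact_force: [0.8, 0.3, -0.2]
finger_gap: 0.0856
```

Emit:
{"op": "move_arm", "data": {"motion": [{"xyz":[0,0,0],"angular":[0,0,0]},{"xyz":[0,0,0],"angular":[0,0,0]},{"xyz":[0,0,0],"angular":[0,0,0]},{"xyz":[0,0,0],"angular":[0,0,0]},{"xyz":[0,0,0],"angular":[0,0,0]},{"xyz":[0,0,0],"angular":[0,0,0]},{"xyz":[0,0,0],"angular":[0,0,0]},{"xyz":[0,0,0],"angular":[0,0,0]}], "fingers": 1}}

```text
time: 4.32
tcp_pos: [0.4583, -0.1466, 0.3011]
eef_rot: [-0.68, 0.681, -0.193, 0.191]
contact_force: [-5.7, 3.8, 10.1]
finger_gap: 0.0124
```

Run:
```python
from h import *
s=state(); print({k:np.round(s[k],3) for k in ('time','tcp_pos','contact_force','ft_torque','finger_gap','joint_pos')})
p,d=grab_frame("wrist"); cv2.imwrite("pics/w3.png",cv2.cvtColor(p,cv2.COLOR_RGB2BGR))
```

```text
{'time': np.float64(4.325), 'tcp_pos': array([ 0.458, -0.147,  0.301]), 'contact_force': array([-5.733,  3.773, 10.072]), 'ft_torque': array([ 0.775,  1.092, -0.057]), 'finger_gap': np.float64(0.012), 'joint_pos': array([ 0.325,  0.482, -0.184,  2.234,  0.199,  0.442, -0.569])}
```

View pics/w3.png

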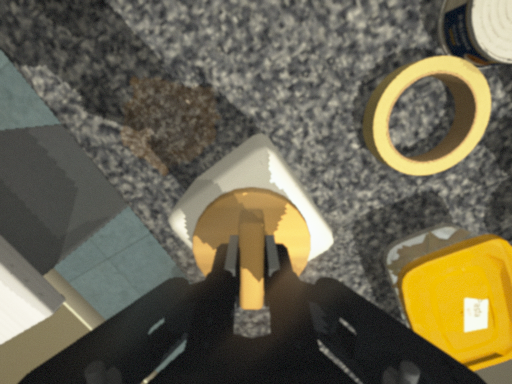

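The grip is on, with the gap stopped at 12.4 mm on the bar between the pads. I'll ease off the small side load, lift about 1 mm, and turn clockwise (+ about tool y) part of the way.

Emit:
{"op": "move_arm", "data": {"motion": [{"xyz":[-0.02,-0.015,0],"angular":[0,0,0]},{"xyz":[0,0,0],"angular":[0,0.4,0]},{"xyz":[0,0,0],"angular":[0,0.6,0]},{"xyz":[0,0,0],"angular":[0,0.6,0]},{"xyz":[0,0,0],"angular":[0,0.6,0]},{"xyz":[0,0,0],"angular":[0,0.6,0]},{"xyz":[0,0,0],"angular":[0,0.6,0]},{"xyz":[0,0,0],"angular":[0,0.6,0]},{"xyz":[0,0,0],"angular":[0,0,0]}]}}

```text
time: 5.5
tcp_pos: [0.4586, -0.1471, 0.3013]
eef_rot: [-0.615, 0.615, -0.349, 0.349]
contact_force: [3.1, -4.0, -16.5]
finger_gap: 0.0126
```

```bash
cat >> h.py <<'E'
def rep():
    s=state(); print({k:np.round(s[k],4).tolist() for k in ('time','tcp_pos','contact_force','ft_torque','finger_gap')})
    R=toolR().as_matrix(); print("x yaw",np.degrees(np.arctan2(R[1,0],R[0,0])).round(2),"j7",s['joint_pos'][6].round(3),"tool-frame F",(R.T@s['contact_force']).round(2))
E
python3 -c "
from h import *
rep()"
```

```text
{'time': 5.5, 'tcp_pos': [0.4586, -0.1471, 0.3013], 'contact_force': [3.1091, -3.9665, -16.5174], 'ft_torque': [-0.9823, -0.5167, -0.0489], 'finger_gap': 0.0126}
x yaw -59.14 j7 -0.895 tool-frame F [ 4.99 16.52  0.64]
```

Emit:
{"op": "move_arm", "data": {"motion": [{"xyz":[0.01,0.01,0],"angular":[0,0.6,0]},{"xyz":[0,0,0],"angular":[0,0.6,0]},{"xyz":[0,0,0],"angular":[0,0.6,0]},{"xyz":[0,0,0],"angular":[0,0.6,0]},{"xyz":[0,0,0],"angular":[0,0.6,0]},{"xyz":[0,0,0],"angular":[0,0.3,0]},{"xyz":[0,0,0],"angular":[0,0,0]}]}}

```text
time: 6.38
tcp_pos: [0.4588, -0.1479, 0.3012]
eef_rot: [-0.534, 0.535, -0.463, 0.463]
contact_force: [0.3, -6.3, -8.5]
finger_gap: 0.0127
```

```bash
python3 -c "
from h import *
rep()"
```

```text
{'time': 6.375, 'tcp_pos': [0.4588, -0.1479, 0.3012], 'contact_force': [0.2994, -6.3165, -8.4606], 'ft_torque': [-1.2455, -0.0289, 0.0263], 'finger_gap': 0.0127}
x yaw -81.78 j7 -1.156 tool-frame F [ 6.29  8.47 -0.61]
```

Emit:
{"op": "move_arm", "data": {"motion": [{"xyz":[0.015,0,0],"angular":[0,0.2,0]},{"xyz":[0,0,0],"angular":[0,0.2,0]},{"xyz":[0,0,0],"angular":[0,0,0]}]}}

```text
time: 6.75
tcp_pos: [0.4588, -0.1482, 0.3012]
eef_rot: [-0.523, 0.523, -0.475, 0.476]
contact_force: [-0.2, -3.4, -6.3]
finger_gap: 0.013
```

```bash
python3 -c "
from h import *
rep()"
```

```text
{'time': 6.75, 'tcp_pos': [0.4588, -0.1482, 0.3012], 'contact_force': [-0.1814, -3.4303, -6.3226], 'ft_torque': [-0.8275, 0.1009, -0.033], 'finger_gap': 0.013}
x yaw -84.53 j7 -1.187 tool-frame F [ 3.4   6.32 -0.51]
```

Emit:
{"op": "move_arm", "data": {"motion": [{"xyz":[0,0,0],"angular":[0,0.2,0]},{"xyz":[0,0,0],"angular":[0,0,0]},{"xyz":[0,0,0],"angular":[0,0,0]}]}}

```text
time: 7.12
tcp_pos: [0.4588, -0.1481, 0.3012]
eef_rot: [-0.518, 0.518, -0.481, 0.482]
contact_force: [-1.0, -4.7, -6.3]
finger_gap: 0.0124
```

```bash
python3 -c "
from h import *
rep()"
```

```text
{'time': 7.125, 'tcp_pos': [0.4588, -0.1481, 0.3012], 'contact_force': [-0.9877, -4.7111, -6.3038], 'ft_torque': [-1.1955, 0.0957, 0.5334], 'finger_gap': 0.0124}
x yaw -85.84 j7 -1.202 tool-frame F [ 4.63  6.31 -1.33]
```

The vertical torque rose from about 0 to +0.53 N m at roughly -85°, well above the 0.04 N m friction. That's the stop, and it matches the predicted -84.9°. One small press more, then release.

Emit:
{"op": "move_arm", "data": {"motion": [{"xyz":[0,0,0],"angular":[0,0.15,0]},{"xyz":[0,0,0],"angular":[0,0,0]},{"xyz":[0,0,0],"angular":[0,0,0]}]}}

```text
time: 7.5
tcp_pos: [0.4588, -0.1481, 0.3012]
eef_rot: [-0.513, 0.514, -0.486, 0.486]
contact_force: [-0.4, -6.0, -5.2]
finger_gap: 0.0126
```

```bash
python3 -c "
from h import *
rep()"
```

```text
{'time': 7.5, 'tcp_pos': [0.4588, -0.1481, 0.3012], 'contact_force': [-0.3736, -5.9607, -5.2021], 'ft_torque': [-1.3148, 0.1864, 0.9649], 'finger_gap': 0.0126}
x yaw -86.87 j7 -1.214 tool-frame F [ 5.93  5.2  -0.7 ]
```

Emit:
{"op": "move_arm", "data": {"motion": [{"xyz":[0,0,0],"angular":[0,0,0]},{"xyz":[0,0,0],"angular":[0,0,0]},{"xyz":[0,0,0],"angular":[0,0,0]},{"xyz":[0,0,0],"angular":[0,0,0]},{"xyz":[0,0,0],"angular":[0,0,0]},{"xyz":[0,0,0],"angular":[0,0,0]},{"xyz":[0,0,0],"angular":[0,0,0]},{"xyz":[0,0,0],"angular":[0,0,0]}], "fingers": 0}}

```text
time: 8.5
tcp_pos: [0.4588, -0.1481, 0.3011]
eef_rot: [-0.513, 0.513, -0.486, 0.486]
contact_force: [0.3, 0.0, 0.1]
finger_gap: 0.0854
```

```bash
python3 -c "
from h import *
rep()"
```

```text
{'time': 8.5, 'tcp_pos': [0.4588, -0.1481, 0.3011], 'contact_force': [0.3219, 0.0149, 0.103], 'ft_torque': [0.02, 0.0214, -0.0371], 'finger_gap': 0.0854}
x yaw -86.91 j7 -1.214 tool-frame F [ 0.   -0.1   0.32]
```

Torque went up to 0.96 N m with no more turn, so the stop is confirmed. The gripper is open and free, so I'll lift straight up and look.

Emit:
{"op": "move_arm", "data": {"motion": [{"xyz":[0,-0.4,0],"angular":[0,0,0]},{"xyz":[0,-0.5,0],"angular":[0,0,0]},{"xyz":[0,-0.5,0],"angular":[0,0,0]},{"xyz":[0,-0.3,0],"angular":[0,0,0]},{"xyz":[0,0,0],"angular":[0,0,0]},{"xyz":[0,0,0],"angular":[0,0,0]}]}}

```text
time: 9.25
tcp_pos: [0.4586, -0.1479, 0.4026]
eef_rot: [-0.513, 0.513, -0.486, 0.486]
contact_force: [0.9, -0.2, -0.4]
finger_gap: 0.0853
```

Run:
```python
from h import *
rep()
m=camera_model("wrist"); p,d=grab_frame("wrist")
a=cv2.cvtColor(p,cv2.COLOR_RGB2BGR)
P=cloud(d,m).reshape(-1,3)
s_=P[np.hypot(P[:,0]-.459,P[:,1]+.1475)<.075]
for lo,hi,n in [(.139,.155,"bartop"),(.03,.155,"all")]:
    q=s_[(s_[:,2]>lo)&(s_[:,2]<hi)]; print(n,len(q),cv2.minAreaRect(q[:,:2].astype(np.float32)))
s_=P[np.hypot(P[:,0]-.45,P[:,1]-.127)<.07]; q=s_[(s_[:,2]>.089)&(s_[:,2]<.105)]
if len(q)>20: print("short",cv2.minAreaRect(q[:,:2].astype(np.float32)))
u,v=map(int,proj([.459,-.1475,.13],m))
c=cv2.resize(a[v-65:v+65,u-65:u+65],(400,400),interpolation=cv2.INTER_CUBIC)
cv2.imwrite("pics/w4.png",np.hstack([cv2.resize(a,None,fx=.78,fy=.78),np.zeros((300,0,3),np.uint8)]))
cv2.imwrite("pics/w4c.png",c)
p,d=grab_frame("side");b=cv2.cvtColor(p,cv2.COLOR_RGB2BGR); p,d2=grab_frame("scene");e=cv2.cvtColor(p,cv2.COLOR_RGB2BGR)
z=lambda i,y,x:cv2.resize(i[y:y+100,x:x+130],(390,300),interpolation=cv2.INTER_CUBIC)
cv2.imwrite("pics/s4.png",np.hstack([z(b,120,235),z(e,135,255)]))
for n,d in (("side",d),("scene",d2)):
    P=cloud(d,camera_model(n)).reshape(-1,3); s=P[np.hypot(P[:,0]-.45,P[:,1]-.13)<.09]; q=s[(s[:,2]>.079)&(s[:,2]<.102)]; print(n,"short bar",cv2.minAreaRect(q[:,:2].astype(np.float32)))
```

```text
{'time': 9.25, 'tcp_pos': [0.4586, -0.1479, 0.4026], 'contact_force': [0.9094, -0.1858, -0.4053], 'ft_torque': [-0.0661, 0.0333, 0.0372], 'finger_gap': 0.0853}
x yaw -86.9 j7 -1.247 tool-frame F [0.23 0.4  0.9 ]
bartop 877 ((0.4590644836425781, -0.14781887829303741), (0.05521801859140396, 0.013968960382044315), 5.080783367156982)
all 7324 ((0.45957157015800476, -0.1477537453174591), (0.09005695581436157, 0.09219308942556381), 5.153595924377441)
short ((0.44889703392982483, 0.11384914815425873), (0.03473788499832153, 0.014689682051539421), 71.52006530761719)
side short bar ((0.44413140416145325, 0.12599410116672516), (0.0587439090013504, 0.01896730624139309), 70.9178237915039)
scene short bar ((0.4464569687843323, 0.1265389621257782), (0.05462432652711868, 0.01811753399670124), 74.62338256835938)
```

View pics/w4c.png

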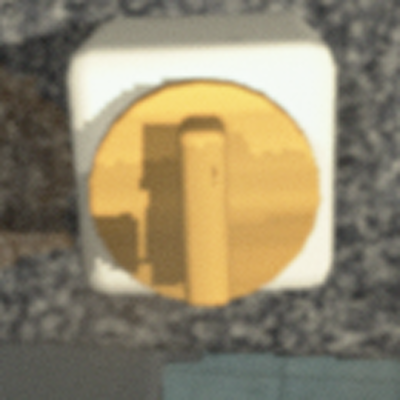

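View pics/s4.png

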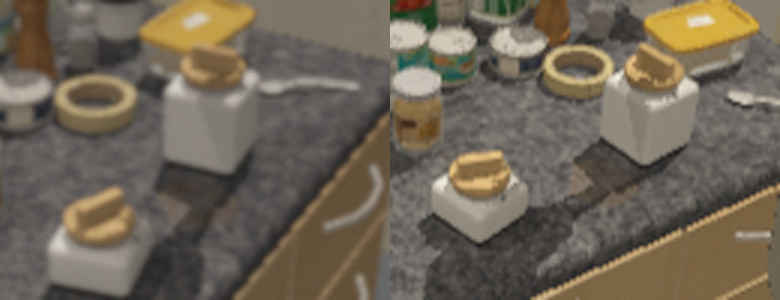

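In the wrist crop, the bar now stands parallel to the jar sides: 5.08° against 5.15° for the jar. The side and scene crops show the short jar standing as before. Handing in.

```bash
python3 -c "
from h import *
print(r.hand_in()); print(state()['time'])"
```

```text
the job is handed in; nothing more can be done
None
the job is handed in; nothing more can be done
```

The tall jar's lid is screwed fully shut against its stop, and the job is handed in. I gripped its bar, turned it about 53° clockwise, then let go and lifted clear, at about 9.4 s on the clock.

- **Stop:** the torque rose from about 0 to 0.96 N m as the turn reached the predicted shut angle. Lid friction is only about 0.04 N m.
- **Alignment:** after release, the bar measured 5.08° and the jar's sides 5.15°, so they are parallel. The two dark dots were hidden from the wrist camera, so I could not check that they meet.
- **Short jar:** I never touched it, nor the yellow look-alike. My rough camera fits of its bar angle differed by about 5° before and after (66° and 70° before, 71° and 75° after). I put that down to measurement noise, because the arm never went near it.
- **Forces:** the largest reading I took was about 17 N while gripping. The gripper was open and touching nothing at the end.

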